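Stroke the flip lids of a sample strip shut

TASK

Shut the five flip lids of the long sample strip by running the closed fingertips lightly along the top of the row, from the lid next to the rounded nose to the last one at the square end, so that every lid lies flat, each after the one before it. Only touch the strip: do not grip, lift or shove it, leave the lids of the short three-lid strip open, and leave everything else where it is.

Things in the scene. Friction and masses are not known exactly. Their poses are not given: they have to be found in the camera images.
- long_strip: Long bare-metal well block with FIVE grey flip lids in one row, standing loose (about 0.9 kg). 43 mm wide (x), 184 mm long (y). Origin: underside, middle of its straight part (166 mm long, 34 mm high). +y runs along the row from the first lid to the last. At the -y end, before the first lid, is a rounded nose (radius 18 mm, 30 mm high); the other end is square.
- long_strip_start (a point): Hinge of the first lid of the long strip (next to the rounded nose), middle of the row, at the height of a shut lid's upper face, 37 mm above the worktop. Axes as the strip's. Lids: 30 mm wide (x), 25 mm long (y), 3 mm thick, hinged across their -y edge, one every 30 mm; hinge axis 5 mm below the upper face; the block's top between them is 3 mm below it.
- long_strip_finish (a point): Point on the long strip at the free edge of the last (fifth) lid when shut, middle of the row, at the height of a shut lid's upper face, 145 mm along +y from long_strip_start; the square end of the block is 6 mm further.
- long_strip_lid1 (a joint): Opening angle (rad) of the first lid of the long strip, counted from the rounded nose; its hinge lies 0 mm along the row from long_strip_start. 0 = shut flat; it starts open between 0.4 and 0.75, free edge raised towards the square end. Light friction hinge without spring: it stays where it is left and takes under 1 N at its free half; pushed close to the hinge it takes more, and a shove there can slide the strip.
- long_strip_lid2 (a joint): Opening angle (rad) of the second lid of the long strip, counted from the rounded nose; its hinge lies 30 mm along the row from long_strip_start. 0 = shut flat; it starts open between 0.4 and 0.75, free edge raised towards the square end. Light friction hinge without spring: it stays where it is left and takes under 1 N at its free half; pushed close to the hinge it takes more, and a shove there can slide the strip.
- long_strip_lid3 (a joint): Opening angle (rad) of the third lid of the long strip, counted from the rounded nose; its hinge lies 60 mm along the row from long_strip_start. 0 = shut flat; it starts open between 0.4 and 0.75, free edge raised towards the square end. Light friction hinge without spring: it stays where it is left and takes under 1 N at its free half; pushed close to the hinge it takes more, and a shove there can slide the strip.
- long_strip_lid4 (a joint): Opening angle (rad) of the fourth lid of the long strip, counted from the rounded nose; its hinge lies 90 mm along the row from long_strip_start. 0 = shut flat; it starts open between 0.4 and 0.75, free edge raised towards the square end. Light friction hinge without spring: it stays where it is left and takes under 1 N at its free half; pushed close to the hinge it takes more, and a shove there can slide the strip.
- long_strip_lid5 (a joint): Opening angle (rad) of the fifth lid of the long strip, counted from the rounded nose; its hinge lies 120 mm along the row from long_strip_start. 0 = shut flat; it starts open between 0.4 and 0.75, free edge raised towards the square end. Light friction hinge without spring: it stays where it is left and takes under 1 N at its free half; pushed close to the hinge it takes more, and a shove there can slide the strip.
- short_strip: The short bare-metal well block, of the same pattern but with only THREE lids, 124 mm long overall, origin at the underside in the middle of its 106 mm straight-sided block, +y along its row from the rounded nose. It is still being filled: its lids stay open. It may stand left or right of the long strip.
- short_strip_lid1 (a joint): Opening angle (rad) of the first lid of the short strip; starts between 0.55 and 0.85 and must stay open.
- short_strip_lid2 (a joint): Opening angle (rad) of the second lid of the short strip; starts between 0.55 and 0.85 and must stay open.
- short_strip_lid3 (a joint): Opening angle (rad) of the third lid of the short strip; starts between 0.55 and 0.85 and must stay open.
- small_box: Bystander: small blue box, 50x30x30 mm, between the strips; origin under its centre.
- pack: Bystander: soft-red pack of caps, 58x82x49 mm, behind; origin under its centre.
- capped_tube: Bystander: capped blood tube lying flat, 16x94x16 mm, at the left; origin under its centre.
- bench_timer: Bystander: white bench timer with three keys, 58x66x18 mm, at the right; origin under its centre.
- marker: Bystander: black-capped marker pen lying flat, 17x135x16 mm, behind; origin under its centre.
- tape: Bystander: roll of tape lying flat, 100x98x25 mm, behind; origin under its centre.
Things that resemble listed ones, but are neither listed nor needed, are in the scene too. What is shaped like the long_strip but blue or green is not meant.

How it is judged:
By the outcome, as a careful person would: the job done as asked, in the order asked, and still so for the second after the job is handed in, with the robot touching nothing.
It also fails if it takes over 40 s, if anything falls off the work surface, if the arm or the gripper's body presses on something with over 40 N, if the wrist force passes 120 N, or if a joint passes its speed limit or range.

ROBOT

A 7-joint arm with a two-finger parallel gripper is mounted at the origin on a cart in front of the work surface, level with it; the furniture and walls round the work are solid. World frame = base frame: x ahead of the robot, y to its left, z up, the work surface at z = 0. Lengths are in m, angles in rad, forces in N, time in s.
With the tool pointing down it reaches from about 0.4 to 0.85 m from the base axis. Payload 10.4 kg.
Tool frame: the origin (TCP) lies at the very end of the fingers, on their centre line; the grasp point (between the pads) lies ctrl.grasp_offset behind it (ctrl.grasp_offset is the distance from the TCP to the grasp point, in m); z points along the fingers, y is the line along which they close (so a half turn about z gives the same grasp; the last joint's range is limited). The gripper opens to 85 mm and grips with 20 to 120 N. Pads are 22 mm wide; open, the fingers measure 114 mm over their backs; the gripper's body (76 mm by 85 mm) begins 54 mm behind the grasp point. The pads swing forward as they close: fully open they stand 13 mm farther back than shut.
Start: joints at [1.268, 0.332, -0.065, 1.46, 0.022, 1.35, -0.088], TCP at [0.173, -0.601, 0.231] pointing down, gripper open.
Joint ranges: [-2.6, 2.6], [-0.5, 2.12], [-1.47, 1.34], [0.16, 2.42], [-1.27, 4.41], [0.06, 2.06], [-2.6, 2.6]. Speed limits (rad/s): [2.22, 2.22, 2.79, 2.79, 3.14, 3.14, 3.14].

INTERFACE

Orientations are given as a rotation vector (axis times angle).
In Python, from rig import ctrl, vision gives the robot as it stands.
- The arm moves only by the tool step_arm, never from a script. Its argument "moves" is a list of rows, each a list of 5 numbers: the finger opening in m, from 0 to 0.0854, then the shift along the tool's x, y, z in m, then the turn about the tool's z in degrees. A call has 1 to 12 rows; each row shifts and turns the commanded pose from where the row before left it, along the tool's axes as they then stand; what a row does not reach is not made up. A row lasts 1/8 s, in which the tool goes at most 62.5 mm and 10.7 degrees, less where a joint would pass 70% of its speed; a pose out of reach is approached as far as the arm can. A call is refused whole if a number of a shift passes 0.0625 or a number of a turn 10.7, either way. A call with a gripper value outside its range is refused whole. The fingers move at their own pace and stop on an object; the grip force is fixed at half the most. Time passes only in rows, so rows that do not move let the fingers close. It gives the time, the measured TCP pose, the force, the opening and the grip force at its end, in the units of the state.
- ctrl.get_state(): the state, without advancing time (a new reading comes with each control period).
- vision.capture(name): name is "scene" or "top"; returns (picture, depth): 420x560x3 uint8, blue, green, red; 420x560 float32, m along the optical axis (not along the pixel's ray), 0 where there is no reading.
- vision.camera_info(name): a dict with "vertical_fov" (degrees; the focal length in pixels is half the picture's height over the tangent of half this angle, whatever the lens; pixels are square), "cx", "cy" (the principal point, pixels), "R" (3x3) and "t" (3): a world point X has camera coordinates R X + t. Camera axes: x right, y down, z forward; pixel columns grow to the right and rows downward; lengths in m; the calibration is good to about 2 mm. A picture is of the moment at which its call begins. camera_info takes no time and is no camera call.
- ctrl.job_done(): hands the job in; it is judged then, once.
The state is a dict: "time_s": time; "joint_positions": joint angles; "qd": joint speeds; "joint_torque": joint torques, N m; "tcp_pos": TCP position; "orientation": TCP orientation; "ft_force": force on the tool from outside, world axes, zero at the start; "torque": the same for the moment, N m; "finger_gap": finger opening in m; "finger_force": force on a finger pad.
Only numpy, scipy, OpenCV 4.12 (cv2) and the standard library are available. Lean on these libraries where they do the work, as an engineer would, in place of code of your own. Each camera call takes 0.05 s, during which the arm holds its last target. There are 200 camera calls.

## Working session

There is one attempt and no reset: what is moved stays moved. The work goes in short steps, Python scripts to look and compute and a tool call to move; the robot and the scene stay as the last step left them, time stands still between calls to the robot, and variables do not carry over. Pictures are saved under pics/ and viewed, at most 10 in all, crops included, and the job is handed in when it is done.

Besides the shell and the picture viewer there is one more tool, called after "Call:" as name(argument=value, ...) on one line, values as JSON. step_arm: Moves the arm, as the interface text tells. Its arguments: {"type":"object","properties":{"moves":{"type":"array","items":{"type":"array","items":{"type":"number"}}}},"required":["moves"]}

```bash
mkdir -p pics
python3 - <<'E'
from rig import ctrl, vision
import cv2, numpy as np
for n in("scene","top"):
    p,d=vision.capture(n); cv2.imwrite(f"pics/{n}0.png",p); np.save(f"pics/{n}0.npy",d)
    i=vision.camera_info(n); print(n,i)
s=ctrl.get_state(); print({k:np.round(s[k],3) for k in("time_s","tcp_pos","orientation","ft_force","finger_gap")},ctrl.grasp_offset)
E
```

```text
scene {'vertical_fov': 46.43344115389536, 'cx': 277.5212462462626, 'cy': 206.40979865245748, 'R': array([[-0.60647526, -0.79502854, -0.01083422],
       [-0.51854903,  0.40582322, -0.75260508],
       [ 0.6027393 , -0.45081829, -0.65838303]]), 't': array([0.30871127, 0.36010535, 0.92145102])}
top {'vertical_fov': 47.32686070055454, 'cx': 277.8780820297868, 'cy': 212.07032500553817, 'R': array([[-1.02003701e-02, -9.99947836e-01, -5.26789563e-04],
       [-9.87042518e-01,  1.01530873e-02, -1.60137386e-01],
       [ 1.60134381e-01, -1.11349691e-03, -9.87094595e-01]]), 't': array([-0.0408683 ,  0.53073264,  1.23686268])}
{'time_s': np.float64(0.1), 'tcp_pos': array([ 0.173, -0.6  ,  0.231]), 'orientation': array([-3.11 , -0.438,  0.   ]), 'ft_force': array([ 0.131,  0.348, -0.921]), 'finger_gap': np.float64(0.085)} 0.0187
```

View pics/top0.png

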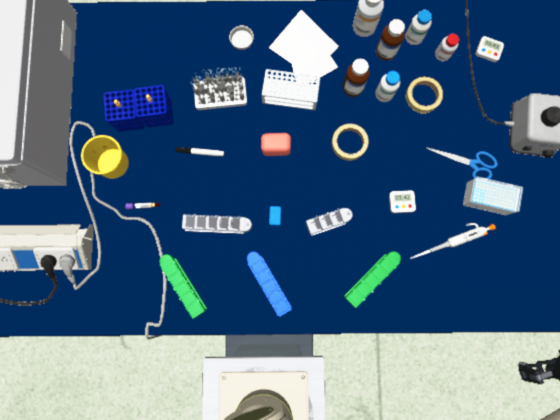

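View pics/scene0.png

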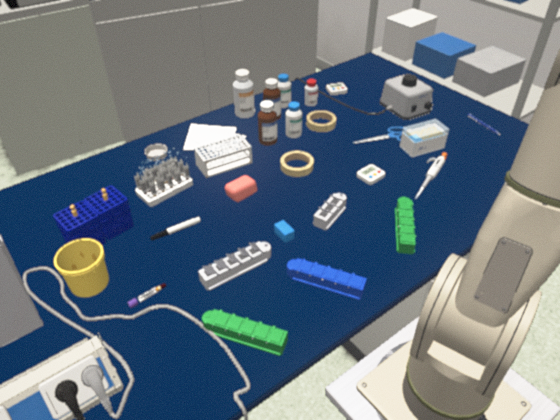

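The top view shows the grey long strip at about (183–251, 224), with its rounded nose at the right end (250, 225) so the row runs towards world +y. The short strip is at (330, 221), and the blue and green lookalikes are nearer the robot. Next I'll measure the strip.

```bash
cat > h.py <<'E'
import numpy as np, cv2
from rig import vision
def cam(n):
    i=vision.camera_info(n); return 210/np.tan(np.radians(i["vertical_fov"]/2)),i["cx"],i["cy"],np.array(i["R"]),np.array(i["t"])
def cast(n,uv,z):
    f,cx,cy,R,t=cam(n); uv=np.atleast_2d(uv).astype(float)
    r=np.c_[(uv[:,0]-cx)/f,(uv[:,1]-cy)/f,np.ones(len(uv))]@R; o=-R.T@t
    return o+r*((z-o[2])/r[:,2])[:,None]
def cloud(n,d):
    f,cx,cy,R,t=cam(n); v,u=np.mgrid[:420,:560]
    return (np.dstack([(u-cx)/f*d,(v-cy)/f*d,d])-t)@R
E
python3 - <<'E'
from h import *
for n,(a,b,c,e) in dict(top=(170,265,200,250),scene=(185,285,225,300)).items():
    p=cv2.imread(f"pics/{n}0.png"); d=np.load(f"pics/{n}0.npy"); P=cloud(n,d)
    hsv=cv2.cvtColor(p,cv2.COLOR_BGR2HSV)
    m=((hsv[...,1]<110)&(hsv[...,2]>60)).astype(np.uint8); k=np.zeros_like(m);k[c:e,a:b]=m[c:e,a:b]
    _,L,st,_=cv2.connectedComponentsWithStats(k); i=1+st[1:,4].argmax(); k=L==i; print(n,st[i])
    Q=P[k&(d>0)]; print("z pct",np.percentile(Q[:,2],[2,10,25,50,75,90,98]).round(4))
    v,u=np.nonzero(k); W=cast(n,np.c_[u,v],0.034)[:,:2]
    r=cv2.minAreaRect(W.astype(np.float32)*1000); print("rect mm",r)
    T=Q[(Q[:,2]>.026)]; r=cv2.minAreaRect((T[:,:2]*1000).astype(np.float32)); print("cloud rect",r)
    ax=np.linalg.svd(T[:,:2]-T[:,:2].mean(0),full_matrices=False)[2][0]; ax*=np.sign(ax[1]);print("ax",ax,T[:,:2].mean(0))
    s=(T[:,:2]@ax); s0=s.min()
    for x in np.arange(0,.2,.006):
        q=T[(s-s0>=x)&(s-s0<x+.006)]
        if len(q):print(round(s0+x,3),len(q),np.percentile(q[:,2],[10,50,95]).round(3),q[:,0].min().round(3),q[:,0].max().round(3))
a=cv2.imread("pics/top0.png")[200:250,170:265]; b=cv2.imread("pics/scene0.png")[232:300,190:285]
cv2.imwrite("pics/c.png",np.vstack([cv2.resize(a,None,fx=5,fy=5,interpolation=2),cv2.resize(b,None,fx=5,fy=5,interpolation=2)]))
E
```

```text
top [ 182  214   70   20 1180]
z pct [-0.0022  0.0033  0.0283  0.035   0.0414  0.0455  0.0508]
rect mm ((501.61785888671875, 118.87326049804688), (186.52947998046875, 47.947601318359375), 86.7795181274414)
cloud rect ((504.5107116699219, 120.03398132324219), (183.1138916015625, 40.788856506347656), 87.07727813720703)
ax [0.05275531 0.99860747] [0.50295725 0.12132353]
0.055 16 [0.028 0.031 0.034] 0.489 0.509
0.061 25 [0.027 0.028 0.031] 0.485 0.514
0.067 26 [0.028 0.03  0.035] 0.482 0.517
0.073 34 [0.029 0.033 0.037] 0.482 0.516
0.079 34 [0.03  0.033 0.039] 0.481 0.519
0.085 33 [0.035 0.038 0.043] 0.481 0.52
0.091 35 [0.037 0.043 0.049] 0.484 0.515
0.097 30 [0.036 0.048 0.053] 0.484 0.515
0.103 18 [0.03  0.035 0.052] 0.484 0.519
0.109 34 [0.03  0.033 0.038] 0.484 0.52
0.115 34 [0.035 0.038 0.044] 0.483 0.522
0.121 36 [0.033 0.043 0.046] 0.485 0.52
0.127 35 [0.036 0.047 0.052] 0.486 0.52
0.133 19 [0.029 0.036 0.052] 0.485 0.52
0.139 33 [0.031 0.034 0.04 ] 0.484 0.522
0.145 39 [0.033 0.039 0.044] 0.484 0.523
0.151 29 [0.037 0.043 0.046] 0.487 0.519
0.157 30 [0.036 0.045 0.051] 0.487 0.5
[... 1468 characters left out ...]
485 0.524
0.143 24 [0.032 0.034 0.036] 0.485 0.524
0.149 34 [0.032 0.038 0.041] 0.485 0.525
0.155 32 [0.029 0.041 0.045] 0.487 0.52
0.161 45 [0.028 0.043 0.049] 0.488 0.525
0.167 39 [0.03  0.035 0.05 ] 0.487 0.525
0.173 32 [0.032 0.034 0.036] 0.488 0.526
0.179 36 [0.03  0.037 0.04 ] 0.488 0.526
0.185 31 [0.031 0.04  0.043] 0.488 0.521
0.191 39 [0.03  0.042 0.044] 0.489 0.522
0.197 44 [0.03  0.039 0.048] 0.49 0.526
0.203 31 [0.031 0.034 0.037] 0.49 0.526
0.209 39 [0.031 0.037 0.04 ] 0.488 0.529
0.215 31 [0.031 0.04  0.044] 0.491 0.523
0.221 40 [0.032 0.042 0.046] 0.491 0.521
0.227 42 [0.029 0.044 0.049] 0.49 0.528
0.233 42 [0.031 0.034 0.036] 0.492 0.528
0.239 26 [0.029 0.033 0.036] 0.49 0.53
```

View pics/c.png

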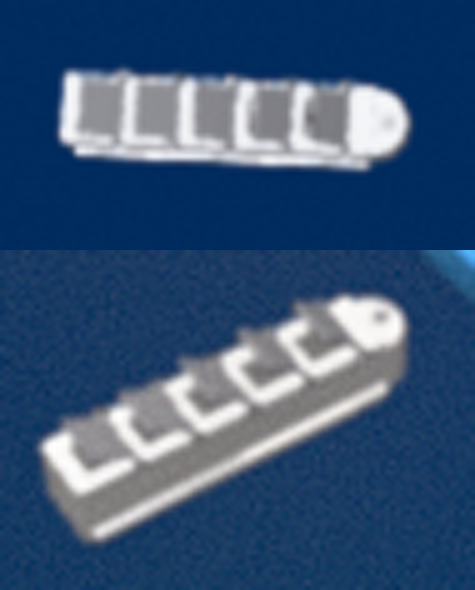

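The crop shows five raised grey lids with the nose on the right. The row direction is about (0.052, 0.999), the first hinge is at s≈0.0895 and the centreline is at x≈0.5045 where y=0.121. I'll close the fingers, turn tool x along the row, then go over.

Call:
step_arm(moves=[[0,0,0,0,-10.1],[0,0,0,0,-10.1],[0,0,0,0,-10.1],[0,0,0,0,-10.1],[0,0,0,0,-10.1],[0,0,0,0,-10.1],[0,0,0,0,-10.4],[0,0.03,0.05,0,0],[0,0.03,0.05,0,0],[0,0.03,0.05,0,0],[0,0.04,0.05,0,0],[0,0,0,0,0]])

```text
time_s: 1.6
tcp_pos: [0.3831, -0.4774, 0.2311]
orientation: [-2.268, -2.174, -0.005]
ft_force: [-0.2, 0.2, 0.4]
finger_gap: -0.0002
finger_force: 0.0
```

Call:
step_arm(moves=[[0,0.05,0.02,0,0.5],[0,0.05,0.02,0,0],[0,0.05,0.02,0,0],[0,0.05,0.02,0,0],[0,0.05,0.01,0,0],[0,0.05,0,0,0],[0,0.05,0,0,0],[0,0.05,0,0,0],[0,0.05,0,0,0],[0,0.05,0,0,0],[0,0.05,0,0,0],[0,0,0,0,0]])

```text
time_s: 3.1
tcp_pos: [0.5001, 0.0651, 0.2314]
orientation: [-2.281, -2.159, -0.001]
ft_force: [-0.7, -0.4, 0.3]
finger_gap: -0.0001
finger_force: 0.0
```

Call:
step_arm(moves=[[0,0.016,0.0015,0.03,0],[0,0,0,0.04,0],[0,0,0,0.04,0],[0,0,0,0.03,0],[0,0,0,0.02,0],[0,0,0,0.004,0],[0,0,0,0,0]])

```text
time_s: 3.98
tcp_pos: [0.5035, 0.0773, 0.0679]
orientation: [2.288, 2.152, 0.001]
ft_force: [0.4, -0.3, -0.3]
finger_gap: 0.0003
finger_force: 0.0
```

Run:
```python
from h import *
a,_=vision.capture("top"); b,_=vision.capture("scene")
cv2.imwrite("pics/d.png",np.vstack([cv2.resize(a[200:250,170:265],None,fx=5,fy=5,interpolation=2),cv2.resize(b[232:300,190:285],None,fx=5,fy=5,interpolation=2)]))
```

```text
(no output)
```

View pics/d.png

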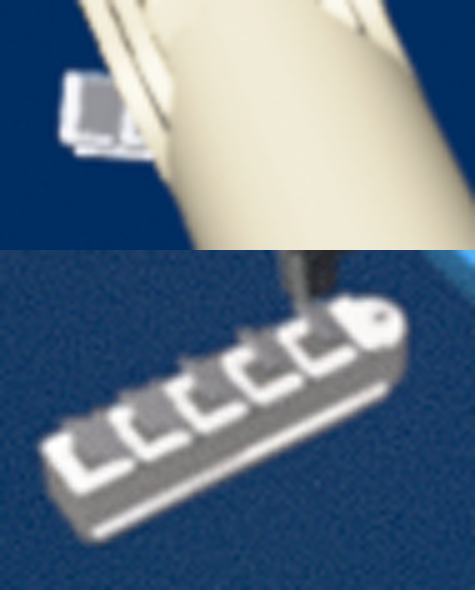

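The scene view shows the closed fingertips just above lid 1, in line with the row. I'll nudge forward 4 mm and press down gently.

Call:
step_arm(moves=[[0,0.004,-0.001,0,0],[0,0,0,0.006,0],[0,0,0,0.006,0],[0,0,0,0.006,0],[0,0,0,0.005,0],[0,0,0,0.004,0],[0,0,0,0,0]])

```text
time_s: 4.95
tcp_pos: [0.5019, 0.0813, 0.0398]
orientation: [-2.287, -2.153, 0.001]
ft_force: [1.0, -0.1, -0.2]
finger_gap: -0.0001
finger_force: 0.0
```

Call:
step_arm(moves=[[0,0,0,0.001,0],[0,0,0,0.001,0],[0,0,0,0,0]])

```text
time_s: 5.32
tcp_pos: [0.5023, 0.0815, 0.0383]
orientation: [2.288, 2.153, -0.0]
ft_force: [-0.1, 0.3, -0.7]
finger_gap: -0.0002
finger_force: 0.0
```

Call:
step_arm(moves=[[0,0,0,0.0007,0],[0,0,0,0,0]])

```text
time_s: 5.58
tcp_pos: [0.5022, 0.0815, 0.0376]
orientation: [2.288, 2.153, -0.0]
ft_force: [-0.5, -0.2, -0.1]
finger_gap: 0.0001
finger_force: 0.0
```

Call:
step_arm(moves=[[0,0,0,0.0005,0],[0,0,0,0,0]])

```text
time_s: 5.82
tcp_pos: [0.5023, 0.0816, 0.0372]
orientation: [2.287, 2.153, -0.0]
ft_force: [-0.4, 1.0, 1.1]
finger_gap: -0.0001
finger_force: 0.7
```

Call:
step_arm(moves=[[0,0,0,0.0004,0],[0,0,0,0,0]])

```text
time_s: 6.08
tcp_pos: [0.5023, 0.0816, 0.0371]
orientation: [2.287, 2.153, -0.0]
ft_force: [-2.8, -0.5, 5.9]
finger_gap: -0.0
finger_force: 3.3
```

Contact came at z=0.0371 with about 6 N, so lid 1 is flat. Now hop to lid 2.

Call:
step_arm(moves=[[0,0,0,-0.01,0],[0,0,0,-0.014,0],[0,0.015,0,0,0],[0,0.015,0,0,0],[0,0,0,0,0],[0,0,0,0.006,0],[0,0,0,0.006,0],[0,0,0,0.006,0],[0,0,0,0.004,0],[0,0,0,0.0015,0],[0,0,0,0,0]])

```text
time_s: 7.45
tcp_pos: [0.504, 0.1113, 0.0372]
orientation: [2.288, 2.153, -0.001]
ft_force: [-1.1, 0.3, 0.2]
finger_gap: -0.0001
finger_force: 0.1
```

Call:
step_arm(moves=[[0,0,0,0.0004,0],[0,0,0,0,0]])

```text
time_s: 7.7
tcp_pos: [0.5041, 0.1113, 0.0371]
orientation: [2.288, 2.153, -0.001]
ft_force: [-3.7, -0.4, 5.5]
finger_gap: 0.0002
finger_force: 3.0
```

Call:
step_arm(moves=[[0,0,0,-0.01,0],[0,0,0,-0.014,0],[0,0.015,0,0,0],[0,0.015,0,0,0],[0,0,0,0,0],[0,0,0,0.006,0],[0,0,0,0.006,0],[0,0,0,0.006,0],[0,0,0,0.004,0],[0,0,0,0.002,0],[0,0,0,0,0]])

```text
time_s: 9.07
tcp_pos: [0.5057, 0.1412, 0.0371]
orientation: [2.288, 2.153, -0.001]
ft_force: [-2.8, -0.9, 6.4]
finger_gap: 0.0001
finger_force: 3.3
```

Call:
step_arm(moves=[[0,0,0,-0.01,0],[0,0,0,-0.014,0],[0,0.015,0,0,0],[0,0.015,0,0,0],[0,0,0,0,0],[0,0,0,0.006,0],[0,0,0,0.006,0],[0,0,0,0.006,0],[0,0,0,0.004,0],[0,0,0,0.0018,0],[0,0,0,0,0]])

```text
time_s: 10.45
tcp_pos: [0.5075, 0.1712, 0.0371]
orientation: [2.288, 2.153, -0.001]
ft_force: [-2.1, -1.8, 3.1]
finger_gap: -0.0
finger_force: 1.9
```

Call:
step_arm(moves=[[0,0,0,-0.01,0],[0,0,0,-0.014,0],[0,0.015,0,0,0],[0,0.015,0,0,0],[0,0,0,0,0],[0,0,0,0.006,0],[0,0,0,0.006,0],[0,0,0,0.006,0],[0,0,0,0.004,0],[0,0,0,0.002,0],[0,0,0,0,0]])

```text
time_s: 11.82
tcp_pos: [0.5094, 0.2011, 0.0371]
orientation: [2.288, 2.153, -0.001]
ft_force: [-1.1, -0.6, 3.5]
finger_gap: -0.0002
finger_force: 1.8
```

Now lift off, back away and look.

Call:
step_arm(moves=[[0,0,0,-0.02,0],[0,0,0,-0.04,0],[0,0,0,-0.05,0],[0,0,0,-0.05,0],[0,-0.05,0,0,0],[0,-0.05,0,0,0],[0,-0.05,0,0,0],[0,-0.05,0,0,0],[0,-0.05,0,0,0],[0,-0.05,0,0,0],[0,-0.05,0,0,0],[0,0,0,0,0]])

```text
time_s: 13.32
tcp_pos: [0.4877, -0.1522, 0.1981]
orientation: [2.293, 2.145, -0.0]
ft_force: [0.4, 0.6, -1.2]
finger_gap: -0.0003
finger_force: 0.0
```

Run:
```python
from h import *
D={}
for n in("top","scene"):
    a,d=vision.capture(n); D[n]=a; P=cloud(n,d); o=cloud(n,np.load(f"pics/{n}0.npy"))
    for nm,P in(("old",o),("new",P)):
        m=(P[...,2]>.026)&(P[...,2]<.07)&(abs(P[...,0]-.505)<.04)&(P[...,1]>.02)&(P[...,1]<.26); T=P[m]
        s=T[:,:2]@[.052,.9986]
        print(n,nm,cv2.minAreaRect((T[:,:2]*1000).astype(np.float32)),[np.percentile(T[(s>.0895+.03*k+.008)&(s<.0895+.03*k+.025),2],[50,95]).round(4).tolist() for k in range(5)])
cv2.imwrite("pics/e.png",np.vstack([cv2.resize(D["top"][200:250,170:265],None,fx=5,fy=5,interpolation=2),cv2.resize(D["scene"][232:300,190:285],None,fx=5,fy=5,interpolation=2)]))
```

```text
top old ((504.5107116699219, 120.03398132324219), (183.1138916015625, 40.788856506347656), 87.07727813720703) [[0.0357, 0.0525], [0.0367, 0.052], [0.0388, 0.0512], [0.0406, 0.048], [0.0406, 0.0473]]
top new ((503.3954162597656, 120.36163330078125), (183.25473022460938, 40.59410095214844), 86.09968566894531) [[0.0356, 0.041], [0.0358, 0.0397], [0.0355, 0.0395], [0.0358, 0.0402], [0.0354, 0.0396]]
scene old ((505.1651916503906, 124.18363952636719), (183.4933319091797, 41.2782096862793), 87.00389099121094) [[0.0343, 0.0516], [0.0348, 0.0507], [0.0348, 0.0493], [0.0411, 0.0479], [0.0409, 0.0478]]
scene new ((505.1343688964844, 125.08273315429688), (181.90509033203125, 42.3761100769043), 86.94197845458984) [[0.0359, 0.0391], [0.0358, 0.0395], [0.0362, 0.0404], [0.0359, 0.0393], [0.0363, 0.0389]]
```

View pics/e.png

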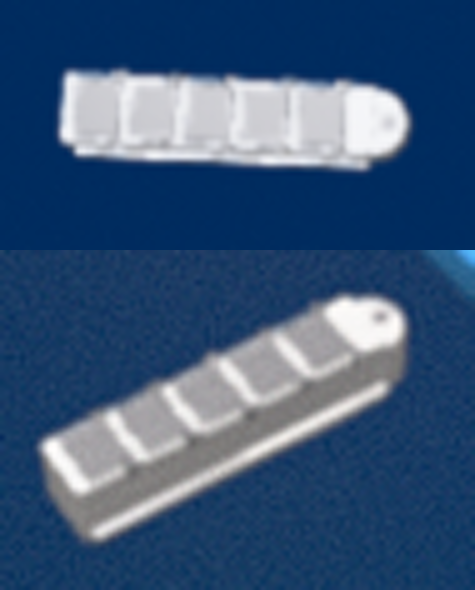

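All five lids lie flat in both views and the strip has not moved. Nothing is being touched, so I'm handing in.

```bash
python3 -c "
from rig import ctrl; print(ctrl.job_done())"
```

```text
the job is handed in; nothing more can be done
None
```

The long strip's five lids were pressed flat in order from nose to square end by touching each lid in turn rather than in one continuous sweep; final views show them flat and the strip unmoved, the arm went near nothing else, and the job was handed in after about 13.4 s.

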